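# Clamp the brass bearing plate and centre-punch its last hole

## Task

Clamp the brass plate in its fixture by swinging the red toggle-clamp handle all the way down, then take the spring centre punch from its stand and, holding it upright with its point on the scribed cross in the blue patch, press it straight down until its nose is fully in, with steady and not excessive force. Lift it straight off without skidding over the plate, and put it back upright in its stand with the collar resting on top; leave the plate clamped and the other things on the bench where they are.

Things in the scene. Friction and masses are not known exactly. Their poses are not given: they have to be found in the camera images.
- fixture: Drilling fixture fixed to the bench: grey tooling plate 120 x 230 x 15 mm; origin at the centre of its underside, z up, x across its short side (away from the robot), y along its long side (to the robot's left). The brass plate lies on its -y half against low stop strips (tops 20 mm above the bench); the toggle clamp stands on its +y half, cheeks 62 mm above the bench.
- clamp_handle (a joint): Toggle-clamp handle, hinge, rad: starts near 0 (raised, leaning 0.44 rad from vertical towards fixture +y); 1.13, its stop, is clamped: level along fixture +y. Friction (5 to 9 N at the grip) holds it where it is left. It drives the clamp arm, which starts raised on the plate side of the handle (top 125 mm above the bench) and swings down onto the plate.
- clamp_handle_grip (a point): Point on the centre line of the handle's red grip, 100 mm from the hinge. The grip is 15 mm wide and 17 mm thick and runs from 47 to 121 mm from the hinge. This point's own y axis runs along the handle outward, x along the hinge.
- clamp_handle_hinge (a point): Centre of the handle's hinge, 46 mm above the bench; the hinge axis is parallel to fixture x.
- clamp_pad: Sprung red foot, 16 mm across, under the end of the clamp arm; its origin lies on the arm's hinge, fixture (0, 0.052, 0.050), not at the foot. Clamped, it presses on the plate with about 5 N at fixture (0, -0.020).
- plate: Loose brass plate 80 (x) x 100 (y) x 6 mm, 0.36 kg, lying on the fixture, its top 21 mm above the bench; origin at the centre of its underside, axes near the fixture's. Large bore in the middle, holes drilled at three corners; the fourth corner (near right) has the blue patch.
- mark (a point): Crossing of the two scribed lines in the blue patch, on the plate's top face (plate -0.028, -0.038, 0.006): the place to punch.
- punch: Spring centre punch, 0.17 kg, 120 mm long, upright in its stand, z up. Origin: centre of the underside of its dark collar (28 mm across, z 0 to 8 mm). Above it the round ribbed grip, 17 mm across, z 8 to 54 mm, and brass cap, 20 mm across, to z 64 mm. Below it the barrel, 15 mm across, to z -24 mm, a taper, and the nose, 8 mm thick, ending in the point at z -55 mm.
- punch_nose (a joint): How far the punch's nose is pushed into its barrel, m: 0 out, 0.010 fully in. Spring: 8 N starts it, 16 N pushes it fully in, where it meets a hard stop; it springs out again.
- punch_tip (a point): Point of the punch, on its nose; 55 mm below the punch's origin when the nose is out, 45 mm when it is in.
- stand: Dark wooden punch stand fixed to the bench, block 62 x 62 x 62 mm on a 78 mm square foot; origin at the centre of its underside. A vertical 20 mm hole goes through it. A tall blue drawer cabinet and grey bins stand behind fixture and stand, from about x = 0.63 m on (for y below 0.13 m): travel on the robot's side of them.
- stand_seat (a point): Centre of the stand's hole at its top face, 62 mm above the bench; the collar's underside rests here.
- sand_block: Bystander: cork sanding block 62 mm long, loose; leave it alone.
- match_box: Bystander: red matchbox 52 mm long, loose; leave it alone.
- driver_blue: Bystander: blue screwdriver 190 mm long, loose; leave it alone.
There are look-alikes about, which are no part of the job. Leave any purple look-alike of the punch alone.

How it is judged (in metres and radians):
On the way, in this order (a step that is already met when the one before it is completed fails the run):
1. the toggle clamp is closed and its foot presses on the plate (value of joint clamp_handle above 1.05 rad and contact force between clamp_pad and plate above 3 N), for 0.2 s.
2. the punch, upright, is pressed fully in on the scribed cross (value of joint punch_nose above 0.0085 m and horizontal distance between punch_tip and mark below 0.003 m and angle between punch's own z axis and vertical below 0.12 rad and contact force between punch and plate above 8 N and value of joint clamp_handle above 1.05 rad), for 0.1 s.
3. the punch is lifted off the plate, its nose out again (value of joint punch_nose below 0.001 m and z of punch_tip in the frame of mark above 0.02 m), for 0.1 s.
At the end, for the whole second after the job is handed in: The punch stands released and at rest in its stand, collar down on the top face within 3 mm, upright within 0.08 rad; the clamp handle is fully down (over 1.05 rad) with the foot pressing on the plate (over 3 N), and the plate is within 12 mm of where it started (all of step 1 and horizontal distance between punch and stand_seat below 0.005 m and z of punch in the frame of stand_seat between -0.003 and 0.003 m and angle between punch's own z axis and vertical below 0.08 rad and linear speed of punch below 0.02 m/s and distance of plate from where it was at the start of the episode below 0.012 m); the robot touches nothing.
It fails at once if the punch touches the plate more than 6 mm from the cross (skids over it or makes a stray mark) (contact force between punch and plate above 1 N and horizontal distance between punch_tip and mark above 0.006 m).
It fails at once if the punch slides or is pressed off the cross (more than 4 mm from it with the nose over 3 mm in, on the plate) (contact force between punch and plate above 1 N and value of joint punch_nose above 0.003 m and horizontal distance between punch_tip and mark above 0.004 m).
It fails at once if the punch is pressed on the plate askew (over 0.15 rad) (contact force between punch and plate above 1 N and value of joint punch_nose above 0.003 m and angle between punch's own z axis and vertical above 0.15 rad).
It fails at once if the punch is pressed on the plate with excessive force (over 50 N) (contact force between punch and plate above 50 N).
It fails at once if a bystander is moved by more than 20 mm (distance of any of sand_block, match_box, driver_blue from where it was at the start of the episode above 0.02 m).
It also fails if it takes over 64 s, if anything falls off the work surface, if the arm or the gripper's body presses on something with over 40 N, if the wrist force passes 120 N, or if a joint passes its speed limit or range.

## Robot

A 7-joint arm with a two-finger parallel gripper is mounted at the origin on a cart in front of the work surface, level with it; the furniture and walls round the work are solid. World frame = base frame: x ahead of the robot, y to its left, z up, the work surface at z = 0. Lengths are in m, angles in degrees, forces in N, time in s.
With the tool pointing down it reaches from about 0.4 to 0.9 m from the base axis. Payload 5.5 kg.
Tool frame: the origin (TCP) lies at the very end of the fingers, on their centre line; the grasp point (between the pads) lies 19 mm behind it; z points along the fingers, y is the line along which they close (so a half turn about z gives the same grasp; the last joint's range is limited). The gripper opens to 92 mm and grips with 3 to 60 N. Pads are 19 mm wide; open, the fingers measure 130 mm over their backs; the gripper's body (75 mm by 190 mm) begins 47 mm behind the grasp point.
Start: joints at [92.2, 28.699, -24.465, 88.831, 12.651, 65.22, -12.049], TCP at [0.145, -0.634, 0.227] pointing down, gripper open.
Joint ranges: [-164.97, 164.97], [-17.58, 116.51], [-87.97, 89.64], [11.32, 138.91], [-80.73, 260.73], [10.89, 115.49], [-147.41, 147.41]. Speed limits (degrees/s): [147.25, 147.25, 180, 180, 180, 180, 180].

## Interface

Orientations are given as [roll, pitch, yaw] about the fixed x, y, z axes, in that order (R = Rz(yaw) Ry(pitch) Rx(roll)).
In Python, from rig import * gives the robot as it stands. The module is installed in compiled form; this text tells all that it offers.
- The arm moves only by the tool carry_out, never from a script. Its argument "increments" is text: rows parted by semicolons, each of 5 numbers parted by spaces: the gripper's target within -1 to 1 (fully open at 1, half-way at 0, shut at -1), then the shift along the world's x, y, z normalised to -1 to 1, where 1 is 0.2 m, then the turn about the world's z normalised to -1 to 1, where 1 is 180 degrees. A call has exactly 10 rows; each row is the pose to reach, as a shift and turn from the pose commanded when the call began, turning the shorter way round; what a row does not reach only later rows make up. A row lasts 1/12 s, in which the tool goes at most 41.7 mm and 7.16 degrees, less where a joint would pass 70% of its speed; a pose out of reach is approached as far as the arm can. A call with a number of a shift or a turn outside -1 to 1 is refused whole. A call with a gripper value outside its range is refused whole. The fingers move at their own pace and stop on an object; "squeeze" is the grip in N (left out, the last holds). Time passes only in rows, so rows that repeat a pose let the fingers close, or fill a call up. It gives the time, the measured TCP pose, the force, the opening and the grip force at its end, in the units of the state.
- get_state(): the state, without advancing time (a new reading comes with each control period).
- grab_frame(name): name is "side" or "top"; returns (picture, depth): 420x560x3 uint8, red, green, blue; 420x560 float32, m along the optical axis (not along the pixel's ray), 0 where there is no reading.
- calibration(name): a dict with "intrinsics" (3x3 intrinsics, pixels), "dist" ([k1, k2, p1, p2, k3] as OpenCV has them; the pictures are not rectified), "rvec" (rotation vector, rad) and "tvec" (3), from world to camera coordinates, as OpenCV has them. Camera axes: x right, y down, z forward; pixel columns grow to the right and rows downward; lengths in m; the calibration is good to about 2 mm. A picture is of the moment at which its call begins. calibration takes no time and is no camera call.
- sign_off(): hands the job in; it is judged then, once.
The state is a dict: "t": time; "q": joint angles; "qd": joint speeds; "joint_efforts": joint torques, N m; "tool_pos": TCP position; "eef_rot": TCP orientation; "wrist_force": force on the tool from outside, world axes, zero at the start; "wrist_torque": the same for the moment, N m; "finger_gap": opening from 0.0 (shut) to 1.0 (fully open); "grasp_force": force on a finger pad.
Only numpy, scipy, OpenCV 4.12 (cv2) and the standard library are available. Lean on these libraries where they do the work, as an engineer would, in place of code of your own. Each camera call takes 0.05 s, during which the arm holds its last target. There are 200 camera calls.

## Working session

There is one attempt and no reset: what is moved stays moved. The work goes in short steps, Python scripts to look and compute and a tool call to move; the robot and the scene stay as the last step left them, time stands still between calls to the robot, and variables do not carry over. Pictures are saved under pics/ and viewed, at most 10 in all, crops included, and the job is handed in when it is done.

Besides the shell and the picture viewer there is one more tool, called after ">>>" as name(argument=value, ...) on one line, values as JSON. carry_out: Moves the arm, as the interface text tells. Its arguments: {"type":"object","properties":{"increments":{"type":"string"},"squeeze":{"type":"number"}},"required":["increments"]}

```bash
mkdir -p pics; cat > h.py <<'E'
from rig import *
import numpy as np, cv2
def cam(n):
    c=calibration(n);K=np.array(c["intrinsics"],float);d=np.array(c["dist"],float)
    R=cv2.Rodrigues(np.array(c["rvec"],float))[0];t=np.array(c["tvec"],float).ravel();return K,d,R,t
def ray(n,uv):
    K,d,R,t=cam(n)
    p=cv2.undistortPoints(np.array(uv,float).reshape(-1,1,2),K,d).reshape(-1,2)
    r=np.c_[p,np.ones(len(p))]@R
    return -R.T@t,r   # origin, directions scaled to unit depth
def onz(n,uv,z):
    o,r=ray(n,uv);return o+r*((z-o[2])/r[:,2])[:,None]
def atd(n,uv,dep):
    o,r=ray(n,uv)
    return np.array([o+ri*dep[int(v),int(u)] for ri,(u,v) in zip(r,uv)])
def proj(n,P):
    K,d,R,t=cam(n);return cv2.projectPoints(np.array(P,float).reshape(-1,3),cv2.Rodrigues(R)[0],t,K,d)[0].reshape(-1,2)
def snap(n,tag):
    im,dp=grab_frame(n);cv2.imwrite(f"pics/{tag}.png",im[:,:,::-1]);np.save(f"pics/{tag}.npy",dp);return im,dp
E
python3 - <<'E'
from h import *
for n in("top","side"):
    snap(n,n+"0");K,d,R,t=cam(n);print(n,-R.T@t,R[2],K[0,0])
print(get_state())
E
```

```text
top [ 0.45564078 -0.04608606  1.33301556] [ 0.05049704  0.01101646 -0.99866345] 466.07298710825427
side [ 0.59806819 -1.19480612  0.62174196] [-0.05571359  0.91488983 -0.39984072] 515.3059481310827
{'t': 0.1, 'q': array([ 92.20180968,  28.74738689, -24.45326147,  88.88664963,
        12.65193064,  65.22034496, -12.04817666]), 'qd': array([-0.05822236, -0.10799007, -0.0541293 , -0.07094137,  0.11848664,
       -0.04547783,  0.02080092]), 'joint_efforts': array([-1.22737134e-02, -5.67865276e+01, -5.83858162e+00, -2.79911721e+01,
       -6.89353212e-02,  2.40304327e-02,  7.94997561e-06]), 'tool_pos': array([ 0.14467555, -0.63303402,  0.22578352]), 'eef_rot': array([-1.79898988e+02, -1.62806888e-03,  1.28820983e+01]), 'wrist_force': array([-0.0346455 , -0.43764133,  0.2242198 ]), 'wrist_torque': array([0.01660057, 0.01030681, 0.01590363]), 'grasp_force': 0.0, 'finger_gap': 0.9968099711173265}
```

View pics/top0.png

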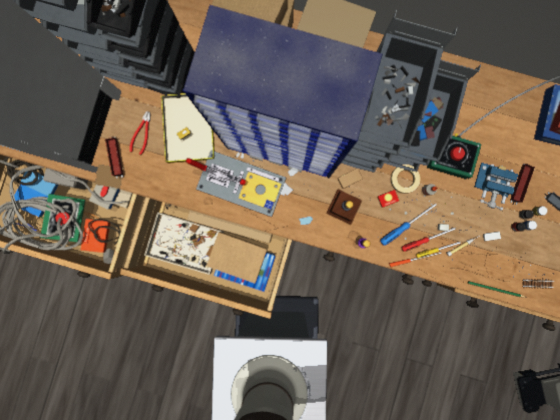

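View pics/side0.png

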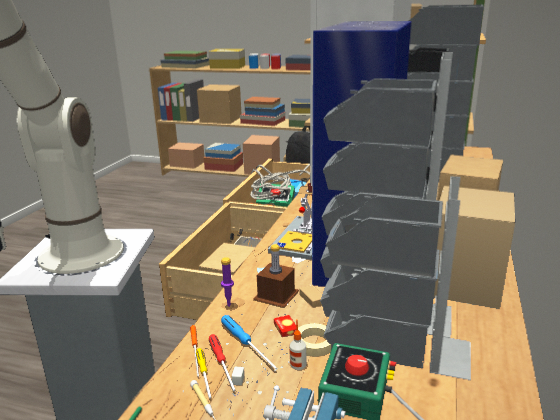

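Top view: the fixture is at (238,185), the yellow plate with the blue patch at (262,190), the red handle at (200,165), the stand with the grey-gripped, brass-capped punch at (346,206), and the purple look-alike at (363,241). The side view shows the same: punch in its stand at (276,262), purple look-alike loose at (227,280). The one in the stand fits the description. I'll confirm with a crop.

```bash
python3 - <<'E'
from h import *
a=cv2.imread("pics/top0.png");b=cv2.imread("pics/side0.png")
c1=cv2.resize(a[140:225,180:290],None,fx=7,fy=7,interpolation=cv2.INTER_CUBIC)
cv2.imwrite("pics/c1.png",c1)
c2=cv2.resize(a[180:255,320:390],(400,430),interpolation=cv2.INTER_CUBIC)
c3=cv2.resize(b[180:315,205:330],(398,430),interpolation=cv2.INTER_CUBIC)
cv2.imwrite("pics/c2.png",np.hstack([c2,c3]))
E
```

```text
(no output)
```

View pics/c1.png

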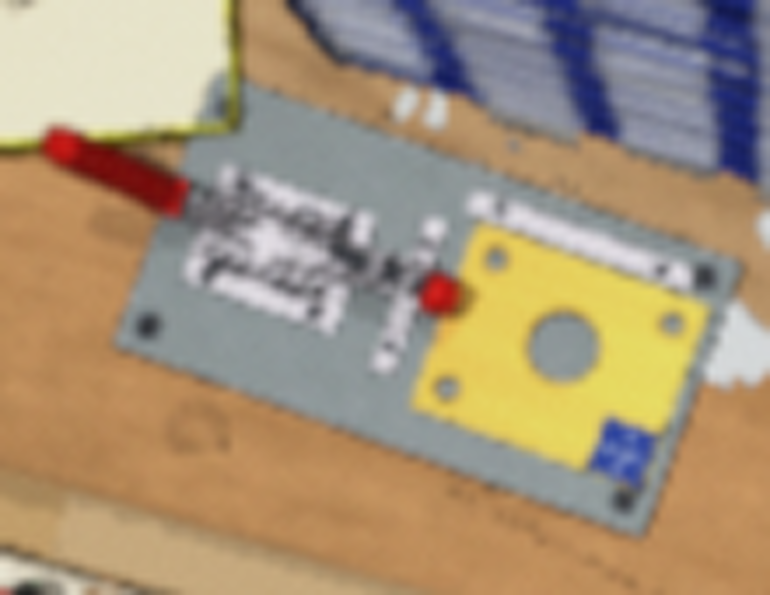

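View pics/c2.png

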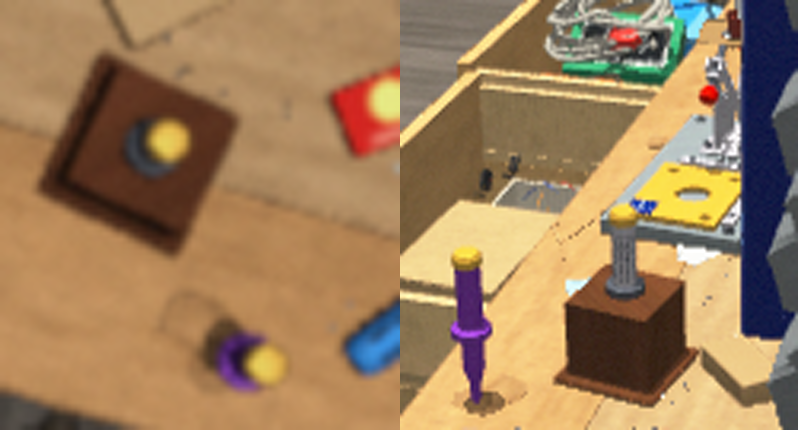

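Confirmed. Left half of the crop: the punch with grey grip and brass cap at (168,141) sits in the wooden stand, and the purple look-alike at (262,364) stands loose on the bench. In c1: the cross is at about (622,450), the bore at (564,347), and the handle end at (60,147).

```bash
cat > m.py <<'E'
from h import *
def U(l,s=7,o=(180,140)): return (np.array(l,float)+.5)/s-.5+np.array(o)
def fit(body,W):
    b=np.array(body,float);bm=b.mean(0);wm=W.mean(0)
    H=(b-bm).T@(W-wm);u,_,v=np.linalg.svd(H);R=(u@np.diag([1,np.linalg.det(u@v)])@v).T
    t=wm-R@bm;return R,t,np.linalg.norm((R@b.T).T+t-W,axis=1)
body=[(0,0),(.028,.038),(.028,-.038),(-.028,.038),(.04,.05),(-.04,.05),(.04,-.05)]
uv=U([(564,347),(496,258),(672,322),(446,389),(475,228),(413,408),(707,302)])
W=onz("top",uv,.021)[:,:2]
R,t,e=fit(body,W);print("plate",t,np.degrees(np.arctan2(R[1,0],R[0,0])),e*1000)
mk=R@[-.028,-.038]+t;print("mark",mk,"cross px",onz("top",U([(622,450)]),.021))
im=cv2.imread("pics/top0.png").astype(int)
sub=np.zeros(im.shape[:2],bool);sub[195:212,260:278]=1
m=sub&(im[:,:,0]>im[:,:,2]+60);ys,xs=np.nonzero(m);print("blue",xs.mean(),ys.mean(),m.sum(),onz("top",[(xs.mean(),ys.mean())],.021))
fb=[(.06,-.115),(-.06,-.115),(-.06,.115)]
Wf=onz("top",U([(742,262),(645,535),(117,345)]),.015)[:,:2]
Rf,tf,e=fit(fb,Wf);a=np.arctan2(Rf[1,0],Rf[0,0]);print("fixture",tf,np.degrees(a),e*1000)
uc=lambda l:(np.array(l,float)+.5)/[400/70,430/75]-.5+np.array([320,180])
print("cap",onz("top",uc([(168,141)]),.126),"collar",onz("top",uc([(148,150)]),.070))
print("standtop",onz("top",uc([(108,60),(238,120),(182,252),(65,195)]),.062))
dp=np.load("pics/top0.npy");print("capdepth",atd("top",uc([(168,141)]),dp))
print("handle end",atd("top",U([(62,147)]),dp),atd("top",U([(120,172)]),dp))
hin=None
for y,z in [(.057,.046)]:pass
# side check
print("side proj mark",proj("side",[*mk,.021]),"bore",proj("side",[*t,.021]),"cap",proj("side",[*onz('top',uc([(168,141)]),.126)[0]]))
print("purple",onz("top",uc([(262,364)]),.12))
E
python3 m.py
```

```text
plate [0.56798879 0.04145356] -17.49502017448783 [3.38887335 0.81045287 1.02967067 1.26162137 2.62241565 0.74701784
 1.21847794]
mark [0.52986031 0.01362876] cross px [[0.53002877 0.01567179 0.021     ]]
blue 268.7111111111111 204.24444444444444 45 [[0.52895341 0.01484675 0.021     ]]
fixture [0.58859118 0.0956879 ] -18.51060608704581 [1.94032629 0.99744451 1.70359543]
cap [[ 0.52808342 -0.19798913  0.126     ]] collar [[ 0.52696395 -0.19564034  0.07      ]]
standtop [[ 0.56992051 -0.17675204  0.062     ]
 [ 0.54270507 -0.23922784  0.062     ]
 [ 0.47930892 -0.2135867   0.062     ]
 [ 0.50507273 -0.15742937  0.062     ]]
capdepth [[ 0.52797822 -0.19776854  0.12775285]]
handle end [[0.6281143  0.21601939 0.15513784]] [[0.62187035 0.19814568 0.13769559]]
side proj mark [[280.20596274 243.75294161]] bore [[294.98119622 239.13223557]] cap [[273.86906987 243.82143199]]
purple [[ 0.42850705 -0.24297801  0.12      ]]
```

```bash
python3 - <<'E'
from h import *
for n in("top","side"):
    dp=np.load(f"pics/{n}0.npy");v,u=np.nonzero(dp>0);o,r=ray(n,np.c_[u,v]);P=o+r*dp[v,u][:,None]
    for y in np.arange(-.3,.32,.05):
        s=P[(abs(P[:,1]-y)<.025)&(P[:,0]>.3)&(P[:,0]<1)&(P[:,2]>.16)&(P[:,2]<.6)]
        if len(s)>5: print(n,round(y,2),len(s),s[:,0].min().round(3),np.percentile(s[:,0],5).round(3),s[s[:,0].argmin(),2].round(2))
    # clamp profile in fixture frame
    a=np.radians(-18.2);f=np.array([.5886,.0957]);D=P[:,:2]-f
    X=D@[np.cos(a),np.sin(a)];Y=D@[-np.sin(a),np.cos(a)]
    for y in np.arange(-.03,.15,.01):
        s=P[(abs(X)<.02)&(abs(Y-y)<.005),2]
        if len(s): print("  prof",round(y,2),len(s),s.max().round(3))
    s=(X>-.04)&(X<.04)&(Y>.13)&(Y<.25)
    print(" near handle end max z",P[s][:,2].max().round(3), np.percentile(P[s][:,2],[50,90]))
E
```

```text
top -0.3 2947 0.624 0.648 0.23
top -0.25 3701 0.626 0.637 0.42
top -0.2 2328 0.637 0.647 0.42
top -0.15 3625 0.606 0.61 0.24
top -0.1 4178 0.608 0.615 0.24
top -0.05 3836 0.622 0.629 0.37
top -0.0 3847 0.636 0.643 0.24
top 0.05 3879 0.652 0.658 0.42
top 0.1 3339 0.666 0.672 0.46
top 0.15 394 0.675 0.678 0.46
top 0.25 2618 0.831 0.845 0.4
top 0.3 1650 0.826 0.831 0.34
  prof -0.03 51 0.028
  prof -0.02 63 0.104
  prof -0.01 49 0.102
  prof 0.0 57 0.12
  prof 0.01 55 0.122
  prof 0.02 48 0.127
  prof 0.03 37 0.117
  prof 0.04 52 0.079
  prof 0.05 53 0.069
  prof 0.06 35 0.064
  prof 0.07 59 0.065
  prof 0.08 60 0.079
  prof 0.09 55 0.103
  prof 0.1 64 0.129
  prof 0.11 61 0.146
  prof 0.12 50 0.162
  prof 0.13 42 0.159
  prof 0.14 32 0.031
 near handle end max z 0.155 [0.00119687 0.00774108]
side -0.3 11253 0.628 0.646 0.41
side -0.25 1218 0.63 0.642 0.42
side -0.2 4475 0.64 0.665 0.23
side -0.15 5135 0.608 0.613 0.33
side -0.1 563 0.61 0.654 0.32
side -0.05 318 0.641 0.667 0.56
side -0.0 705 0.651 0.72 0.56
side 0.05 373 0.669 0.709 0.56
side 0.1 216 0.679 0.699 0.56
side 0.15 50 0.688 0.694 0.56
side 0.25 1121 0.869 0.875 0.46
side 0.3 148 0.877 0.956 0.47
  prof -0.03 25 0.092
  prof -0.02 41 0.097
  prof -0.01 34 0.113
  prof 0.0 59 0.117
  prof 0.01 34 0.117
  prof 0.02 31 0.122
  prof 0.03 59 0.084
  prof 0.04 57 0.071
  prof 0.05 26 0.061
  prof 0.06 13 0.06
  prof 0.07 18 0.059
  prof 0.08 17 0.068
  prof 0.09 3 0.018
  prof 0.1 1 0.016
  prof 0.11 1 0.012
 near handle end max z -0.0 [-0.00060151 -0.00045127]
```

>>> carry_out(increments="-1 0.15 0.2 0.02 0;-1 0.3 0.4 0.04 0;-1 0.4 0.6 0.06 0;-1 0.5 0.8 0.08 0;-1 0.6 1 0.1 0;-1 0.6 1 0.1 0;-1 0.6 1 0.1 0;-1 0.6 1 0.1 0;-1 0.6 1 0.1 0;-1 0.6 1 0.1 0")

```text
t: 0.93
tool_pos: [0.2638, -0.4348, 0.2464]
eef_rot: [-180.0, 0.0, 12.7]
wrist_force: [1.2, -0.4, 0.6]
finger_gap: 0.329
grasp_force: 0.0
```

>>> carry_out(increments="-1 0.1 0.2 0 0;-1 0.2 0.4 0 -0.02;-1 0.3 0.6 0 -0.04;-1 0.4 0.8 0 -0.06;-1 0.5 1 0 -0.08;-1 0.5 1 0 -0.1;-1 0.5 1 0 -0.12;-1 0.5 1 0 -0.14;-1 0.5 1 0 -0.16;-1 0.5 1 0 -0.172")

```text
t: 1.77
tool_pos: [0.3647, -0.2348, 0.2465]
eef_rot: [-180.0, 0.0, -18.4]
wrist_force: [-0.1, 0.4, 0.1]
finger_gap: 0.004
grasp_force: 0.0
```

>>> carry_out(increments="-1 0.1 0.2 0 0;-1 0.2 0.4 0 0;-1 0.3 0.6 0 0;-1 0.4 0.8 0 0;-1 0.5 1 0 0;-1 0.5 1 0 0;-1 0.5 1 0 0;-1 0.5 1 0 0;-1 0.5 1 0 0;-1 0.5 1 0 0")

```text
t: 2.6
tool_pos: [0.4644, -0.0358, 0.2463]
eef_rot: [180.0, 0.0, -18.3]
wrist_force: [-0.7, -1.2, -0.2]
finger_gap: 0.003
grasp_force: 0.0
```

```bash
python3 - <<'E'
from h import *
s=get_state();print(s['q'],s['tool_pos'],s['eef_rot'])
E
```

```text
[  45.62102852   11.15194707  -49.29140453  112.39578783    9.69804508
   60.69023983 -116.20638697] [ 0.46444184 -0.03580649  0.24634917] [ 1.79963632e+02  4.86134397e-02 -1.82858513e+01]
```

>>> carry_out(increments="-1 0 0.1 0 0.04;-1 0 0.2 0 0.08;-1 0 0.3 0 0.12;-1 0 0.4 0 0.16;-1 0 0.4 0 0.2;-1 0 0.4 0 0.24;-1 0 0.4 0 0.28;-1 0 0.4 0 0.32;-1 0 0.4 0 0.36;-1 0 0.4 0 0.4")

```text
t: 3.43
tool_pos: [0.4648, 0.0443, 0.2466]
eef_rot: [180.0, 0.1, 53.7]
wrist_force: [0.7, 0.3, -0.7]
finger_gap: 0.005
grasp_force: 0.0
```

>>> carry_out(increments="-1 0 0.1 0 0.04;-1 0 0.2 0 0.08;-1 0 0.3 0 0.12;-1 0 0.4 0 0.16;-1 0 0.4 0 0.2;-1 0 0.4 0 0.24;-1 0 0.4 0 0.28;-1 0 0.4 0 0.32;-1 0 0.4 0 0.36;-1 0 0.4 0 0.4")

```text
t: 4.27
tool_pos: [0.4652, 0.1242, 0.2464]
eef_rot: [-179.9, 0.1, 125.3]
wrist_force: [-0.5, 0.1, -0.4]
finger_gap: -0.001
grasp_force: 0.0
```

>>> carry_out(increments="-1 0 0.1 0 0.04;-1 0 0.2 0 0.08;-1 0 0.24 0 0.12;-1 0.1 0.24 0 0.16;-1 0.25 0.24 0 0.2;-1 0.4 0.24 0 0.203;-1 0.6 0.24 0 0.203;-1 0.74 0.24 0 0.203;-1 0.74 0.24 -0.1 0.203;-1 0.74 0.24 -0.23 0.203")

```text
t: 5.1
tool_pos: [0.6162, 0.1726, 0.2012]
eef_rot: [179.9, 0.1, 161.4]
wrist_force: [-0.1, -0.6, -0.9]
finger_gap: 0.009
grasp_force: 0.0
```

>>> carry_out(increments="-1 0 0 -0.1 0;-1 0 0 -0.2 0;-1 0 0 -0.3 0;-1 0 0 -0.3 0;-1 0 0 -0.3 0;-1 0.01 0.03 -0.3 0;-1 0.015 0.05 -0.3 0;-1 0.02 0.065 -0.3 0;-1 0.025 0.08 -0.305 0;-1 0.025 0.08 -0.305 0")

```text
t: 5.93
tool_pos: [0.6181, 0.1917, 0.1404]
eef_rot: [179.9, 0.0, 161.8]
wrist_force: [-0.1, 0.7, 0.3]
finger_gap: 0.006
grasp_force: 0.0
```

```bash
python3 - <<'E'
from h import *
s=get_state();print(s['q'],s['tool_pos'],s['wrist_force'])
snap("top","t1");snap("side","s1")
a=cv2.imread("pics/t1.png")[130:220,170:290];b=cv2.imread("pics/s1.png")[140:260,240:340]
cv2.imwrite("pics/v5.png",np.hstack([cv2.resize(a,(480,360),interpolation=3),cv2.resize(b,(300,360),interpolation=3)]))
E
```

```text
[ 23.34599551  52.02348554 -69.21513619  92.638961    50.79012617
  72.00572062  16.12496096] [0.61813457 0.19172648 0.14044292] [-0.12230499  0.68661987  0.28603717]
```

View pics/v5.png

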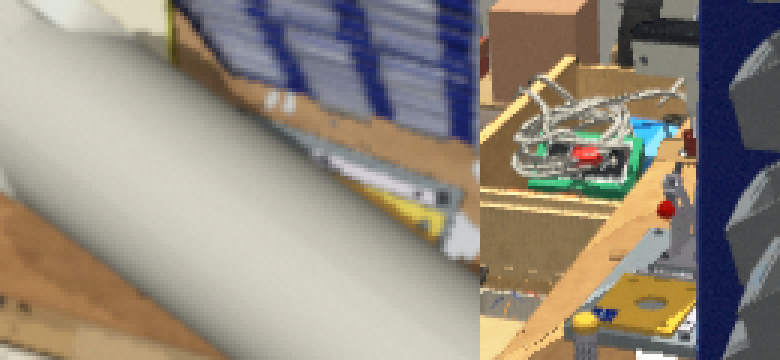

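>>> carry_out(increments="-1 0.011 0.032 -0.03 0;-1 0.021 0.064 -0.0625 0;-1 0.03 0.09 -0.083 0;-1 0.037 0.112 -0.104 0;-1 0.044 0.133 -0.125 0;-1 0.05 0.152 -0.147 0;-1 0.056 0.17 -0.172 0;-1 0.061 0.186 -0.198 0;-1 0.066 0.202 -0.225 0;-1 0.071 0.217 -0.252 0")

```text
t: 6.87
tool_pos: [0.6337, 0.2358, 0.0906]
eef_rot: [179.8, 0.1, 161.7]
wrist_force: [1.0, 0.7, 7.7]
finger_gap: 0.002
grasp_force: 3.1
```

>>> carry_out(increments="-1 0.003 0.01 -0.024 0;-1 0.006 0.018 -0.047 0;-1 0.009 0.026 -0.07 0;-1 0.011 0.033 -0.094 0;-1 0.013 0.037 -0.114 0;-1 0.014 0.04 -0.133 0;-1 0.015 0.044 -0.155 0;-1 0.016 0.047 -0.17 0;-1 0.016 0.047 -0.178 0;-1 0.016 0.047 -0.178 0")

```text
t: 7.7
tool_pos: [0.6369, 0.2463, 0.0552]
eef_rot: [179.7, 0.1, 161.7]
wrist_force: [1.9, 3.0, 5.1]
finger_gap: 0.002
grasp_force: 2.7
```

>>> carry_out(increments="-1 0 0 -0.005 0;-1 0 0 -0.005 0;-1 0 0 -0.01 0;-1 0 0 -0.01 0;-1 0 0 -0.015 0;-1 0 0 -0.015 0;-1 0 0 -0.015 0;-1 0 0 -0.015 0;-1 0 0 -0.015 0;-1 0 0 -0.015 0")

```text
t: 8.53
tool_pos: [0.637, 0.2464, 0.0545]
eef_rot: [179.7, 0.2, 161.7]
wrist_force: [-1.9, -1.0, 19.4]
finger_gap: 0.007
grasp_force: 9.0
```

>>> carry_out(increments="-1 0 0 0.1 0;-1 0 0 0.25 0;-1 0 0 0.45 0;-1 0 0 0.65 0;-1 0 0 0.8 0;-1 0 0 1 0;-1 -0.1 -0.2 1 0.02;-1 -0.2 -0.4 1 0.04;-1 -0.3 -0.6 1 0.06;-1 -0.4 -0.8 1 0.08")

```text
t: 9.37
tool_pos: [0.5597, 0.0934, 0.2509]
eef_rot: [-180.0, 0.0, 176.4]
wrist_force: [0.7, -1.6, 0.6]
finger_gap: 0.005
grasp_force: 0.0
```

>>> carry_out(increments="0 -0.1 -0.2 0 0.02;0 -0.2 -0.4 0 0.02;0 -0.3 -0.6 0 0.02;0 -0.35 -0.8 0 0.02;0 -0.35 -1 0 0.02;0 -0.35 -1 0 0.02;0 -0.35 -1 0 0.02;0 -0.35 -1 0 0.02;0 -0.35 -1 0 0.02;0 -0.35 -1 0 0.02")

```text
t: 10.2
tool_pos: [0.491, -0.1038, 0.251]
eef_rot: [180.0, 0.0, 179.9]
wrist_force: [-0.5, 0.1, -0.4]
finger_gap: 0.501
grasp_force: 0.0
```

```bash
python3 - <<'E'
from h import *
s=get_state();print(s['q'],s['tool_pos'],s['wrist_force'],s['eef_rot'])
im,dp=snap("side","s2");im2,dp2=snap("top","t2")
a=cv2.imread("pics/t2.png")[130:250,160:370];b=cv2.imread("pics/s2.png")[150:300,220:340]
cv2.imwrite("pics/v6.png",np.hstack([cv2.resize(a,(480,274),interpolation=3),cv2.resize(b[:,:],(219,274),interpolation=3)]))
# cap / grip from both depth clouds of first frames
for n in("top","side"):
    dp=np.load(f"pics/{n}0.npy");v,u=np.nonzero(dp>0);o,r=ray(n,np.c_[u,v]);P=o+r*dp[v,u][:,None]
    k=(np.hypot(P[:,0]-.527,P[:,1]+.197)<.03)
    for lo,hi in((.12,.14),(.08,.115),(.055,.066)):
        s=P[k&(P[:,2]>lo)&(P[:,2]<hi)];print(n,lo,len(s),s.mean(0),s.min(0),s.max(0))
E
```

```text
[ 71.67076942  37.16502509 -86.47316209 107.21625548  38.77390714
  74.22700606  63.69325091] [ 0.49099165 -0.10378559  0.25096227] [-0.50757856  0.12903062 -0.42851182] [1.79973369e+02 1.76324992e-02 1.79899429e+02]
top 0.12 48 [ 0.52734453 -0.19894502  0.12476611] [ 0.51841434 -0.20886635  0.12027902] [ 0.53652334 -0.19068116  0.12983894]
top 0.08 7 [ 0.5238771  -0.19321607  0.09262607] [ 0.51977939 -0.19706891  0.08414907] [ 0.5304386  -0.19073405  0.10027297]
top 0.055 274 [ 0.52683039 -0.19582056  0.06136551] [ 0.49935807 -0.22561125  0.05532673] [ 0.55675544 -0.16770908  0.06590392]
side 0.12 42 [ 0.53028022 -0.20662628  0.12326345] [ 0.52232041 -0.21428788  0.12000877] [ 0.5394512  -0.19698705  0.1263261 ]
side 0.08 109 [ 0.52974395 -0.20925478  0.0978071 ] [ 0.52135241 -0.21375673  0.0807414 ] [ 0.53720401 -0.20379346  0.114461  ]
side 0.055 180 [ 0.52707888 -0.20352359  0.06128861] [ 0.49839977 -0.22627754  0.05858386] [ 0.5556534  -0.17203937  0.06597195]
```

View pics/v6.png

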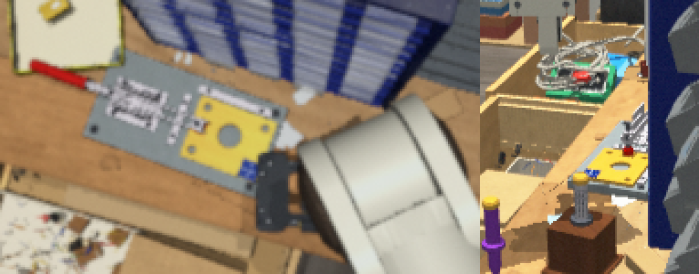

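Clamped: in the top crop the red handle lies level at (57,75), and in the side crop the red foot at (628,152) is down on the plate. The punch is in its stand at about (581,200).

>>> carry_out(increments="0 0.05 -0.15 0 0;0 0.1 -0.3 0 0;0 0.185 -0.475 0 0;0 0.185 -0.475 0 0;0 0.185 -0.475 -0.05 0;0 0.185 -0.475 -0.2 0;0 0.185 -0.475 -0.35 0;0 0.185 -0.475 -0.45 0;0 0.185 -0.475 -0.5 0;0 0.185 -0.475 -0.5 0")

```text
t: 11.13
tool_pos: [0.5261, -0.1989, 0.1484]
eef_rot: [179.9, -0.2, 179.9]
wrist_force: [0.1, -0.3, 0.5]
finger_gap: 0.5
grasp_force: 0.0
```

```bash
python3 - <<'E'
from h import *
s=get_state();print(s['tool_pos'],s['wrist_force'],s['eef_rot'],s['q'][6])
snap("side","s3")
b=cv2.imread("pics/s3.png")[180:310,200:340]
cv2.imwrite("pics/v7.png",cv2.resize(b,(560,520),interpolation=3))
print("tcp px in crop",(proj("side",s['tool_pos'])-[200,180])*4)
E
```

```text
[ 0.52612218 -0.19888657  0.14836253] [ 0.12384767 -0.26704092  0.53803404] [179.89911817  -0.21748207 179.87539931] 68.1326264390575
tcp px in crop [[290.66075318 218.60324677]]
```

View pics/v7.png

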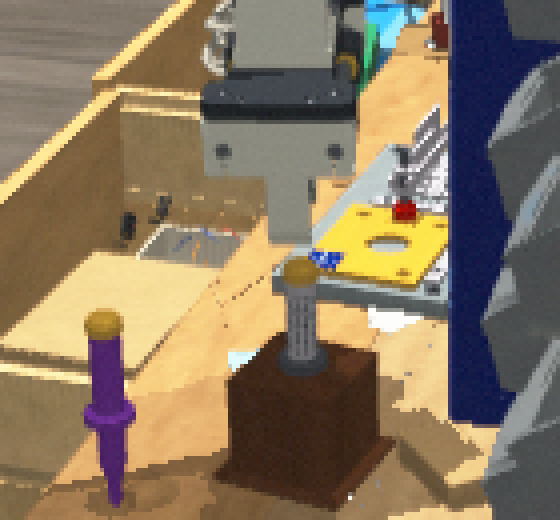

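```bash
python3 - <<'E'
from h import *
f=lambda P:((proj("side",P)-[200,180])*4+1.5).round(1)
print("finger outer bottom",f([.5261,-.2409,.1484]),"inner",f([.5261,-.2219,.1484]))
for x in(.526,.528,.530,.532): print(x,"cap",f([x,-.1985,.121]),"collar top",f([x,-.1985,.070]))
im=cv2.imread("pics/s3.png").astype(int)
# column centres per row: cap (yellow), finger
for r in range(245,252):
    row=im[r,255:295];m=(row[:,2]>row[:,0]+40)&(row[:,2]>90)&(row[:,1]>70);c=np.nonzero(m)[0]+255;print(r,c)
for r in(232,236,238): print(r,im[r,262:282].sum(1)//3)
E
```

```text
finger outer bottom [[287.3 254.9]] inner [[289.5 238.8]]
0.526 cap [[293.3 265.5]] collar top [[295.7 348.3]]
0.528 cap [[297.  265.5]] collar top [[299.4 348.3]]
0.53 cap [[300.7 265.5]] collar top [[303.  348.3]]
0.532 cap [[304.4 265.5]] collar top [[306.6 348.4]]
245 [256 257 258 259 260 261 262 263 264 265 266 267 268 269 270 271 272 273
 274 275 276 277 285 286 287 288 289 290 291 292 293 294]
246 [256 257 258 259 260 261 262 263 264 265 266 267 268 271 272 273 274 275
 276 277 278 284 285 286 287 288 289 290 291 292 293 294]
247 [255 256 257 258 259 260 261 262 263 264 265 266 267 271 272 273 274 275
 276 277 278 279 280 281 282 284 285 286 287 288 289 290 291 292 293 294]
248 [255 256 257 258 259 260 261 262 263 264 265 266 267 271 272 273 274 275
 276 277 278 279 280 281 282 283 284 285 286 287 288 289 290 291 292 293
 294]
249 [255 256 257 258 259 260 261 262 263 264 265 266 267 271 272 273 274 275
 276 277 278 279 284 285 286 287 288 289 290 291 292 293 294]
250 [255 256 257 258 259 260 261 262 263 264 265 266 267 271 272 273 274 275
 276 277 278 288 290 291 292 293 294]
251 [255 256 257 258 259 260 261 262 263 264 265 266 267 273 274 275 294]
232 [121 116 108 108 115 135 134 132 133 134 133 133 133 134 132 141 196 197
 195 193]
236 [ 98 116 172 192 174 135 133 132 134 134 135 133 131 133 134 138 180 211
 201 201]
238 [152 191 194 193 183 129 126 128 125 126 126 125 124 128 125 138 199 198
 200 201]
```

>>> carry_out(increments="0 0.012 0 -0.06 0;0 0.012 0 -0.12 0;0 0.012 0 -0.18 0;0 0.012 0 -0.24 0;0 0.012 0 -0.3 0;0 0.012 0 -0.34 0;0 0.012 0 -0.362 0;0 0.012 0 -0.362 0;0 0.012 0 -0.362 0;0 0.012 0 -0.362 0")

```text
t: 12.02
tool_pos: [0.5307, -0.2008, 0.0788]
eef_rot: [-180.0, 0.1, 179.7]
wrist_force: [-0.2, 0.0, 1.0]
finger_gap: 0.5
grasp_force: 0.0
```

>>> carry_out(increments="-0.4 0 0 0 0;-0.6 0 0 0 0;-1 0 0 0 0;-1 0 0 0 0;-1 0 0 0 0;-1 0 0 0 0;-1 0 0 0 0;-1 0 0 0 0;-1 0 0 0 0;-1 0 0 0 0", squeeze=45)

```text
t: 12.85
tool_pos: [0.5303, -0.2009, 0.0785]
eef_rot: [-180.0, 0.0, 179.7]
wrist_force: [0.4, 0.1, 2.8]
finger_gap: 0.196
grasp_force: 45.0
```

>>> carry_out(increments="-1 0 0 0.05 0;-1 0 0 0.1 0;-1 0 0 0.15 0;-1 0 0 0.2 0;-1 0 0 0.25 0;-1 0 0 0.3 0;-1 0 0 0.35 0;-1 0 0 0.42 0;-1 0 0 0.48 0;-1 0 0 0.5 0")

```text
t: 13.68
tool_pos: [0.5313, -0.2009, 0.1809]
eef_rot: [-180.0, 0.2, 179.7]
wrist_force: [0.6, 0.3, -1.7]
finger_gap: 0.197
grasp_force: 45.0
```

>>> carry_out(increments="-1 0.01 0.1 0 0;-1 0.01 0.2 0 0;-1 0.01 0.35 0 0;-1 0.01 0.5 0 0;-1 0.01 0.65 0 0;-1 0.01 0.8 0 0;-1 0.01 0.9 0 0;-1 0.01 0.97 0 0;-1 0.01 1 0 0;-1 0.01 1 0 0")

```text
t: 14.52
tool_pos: [0.5321, 0.0008, 0.1787]
eef_rot: [180.0, 0.0, 179.9]
wrist_force: [0.1, -1.0, -1.6]
finger_gap: 0.2
grasp_force: 45.0
```

>>> carry_out(increments="-1 0 0.03 0 0;-1 0 0.0665 0 0;-1 0 0.0665 -0.05 0;-1 0 0.0665 -0.1 0;-1 0 0.0665 -0.15 0;-1 0 0.0665 -0.2 0;-1 0 0.0665 -0.25 0;-1 0 0.0665 -0.3 0;-1 0 0.0665 -0.33 0;-1 0 0.0665 -0.33 0")

```text
t: 15.35
tool_pos: [0.5312, 0.0122, 0.1106]
eef_rot: [180.0, -0.1, 179.7]
wrist_force: [-0.7, 0.4, -1.6]
finger_gap: 0.199
grasp_force: 45.0
```

```bash
python3 - <<'E'
from h import *
s=get_state();print(s['tool_pos'],s['wrist_force'],s['eef_rot'])
snap("side","s4");snap("top","t4")
b=cv2.imread("pics/s4.png")[200:270,240:320];a=cv2.imread("pics/t4.png")[180:225,245:295]
cv2.imwrite("pics/v8.png",np.hstack([cv2.resize(b,(480,420),interpolation=cv2.INTER_NEAREST),cv2.resize(a,(300,420),interpolation=3)]))
E
```

```text
[0.53118305 0.01218024 0.11061233] [-0.69172876  0.35184864 -1.59421292] [ 1.79995606e+02 -1.45699843e-01  1.79705766e+02]
```

View pics/v8.png

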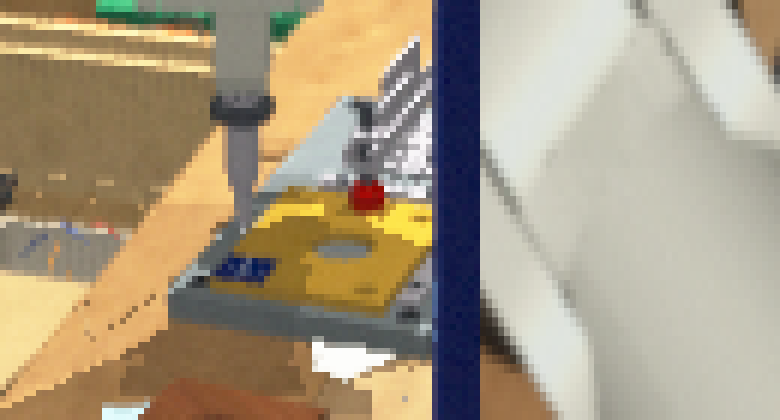

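Side view: the punch is upright, with its tip at about (245,228) over the blue patch centred at (246,269). The arm hides the mark in the top view. I'll use side depth to compare the tip and mark in y.

```bash
cat > c.py <<'E'
from h import *
def cloud(n,tag):
    dp=np.load(f"pics/{tag}.npy");im=cv2.imread(f"pics/{tag}.png").astype(int)
    v,u=np.nonzero(dp>0);o,r=ray(n,np.c_[u,v]);return o+r*dp[v,u][:,None],im[v,u],np.c_[u,v]
def blue(n,tag):
    P,c,uv=cloud(n,tag)
    k=(np.hypot(P[:,0]-.53,P[:,1]-.015)<.025)&(abs(P[:,2]-.021)<.015)&(c[:,0]>c[:,2]+35)&(c[:,0]>c[:,1]+20)
    m=uv[k].mean(0);print(tag,"blue n",k.sum(),"depth",P[k].mean(0).round(4),"extent",(P[k].max(0)-P[k].min(0)).round(3),"plane",onz(n,[m],.021).round(4),"px",m)
if __name__=="__main__":
    for n,t in(("top","top0"),("side","side0"),("side","s1"),("side","s2"),("side","s4")): blue(n,t)
    P,c,uv=cloud("side","s4")
    for lo,hi in((.040,.048),(.048,.055),(.055,.07),(.07,.09),(.094,.102)):
        k=(abs(P[:,0]-.53)<.02)&(abs(P[:,1]-.01)<.035)&(P[:,2]>lo)&(P[:,2]<hi)
        print(lo,k.sum(),P[k].mean(0).round(4),P[k].min(0).round(4),P[k].max(0).round(4))
    P,c,uv=cloud("side","s2")
    for lo,hi in((.075,.11),):
        k=(abs(P[:,0]-.53)<.02)&(abs(P[:,1]+.2)<.035)&(P[:,2]>lo)&(P[:,2]<hi);print(P[k].mean(0).round(4))
    print(proj("side",[[.53,.0148,.021],[.53,.0148,.0391],[.53,.0122,.0391]]))
E
python3 c.py
```

```text
top0 blue n 53 depth [0.5288 0.0153 0.0209] extent [0.022 0.02  0.011] plane [[0.5288 0.0153 0.021 ]] px [268.56603774 204.30188679]
side0 blue n 25 depth [0.5322 0.0122 0.0204] extent [0.017 0.029 0.005] plane [[0.5323 0.011  0.021 ]] px [281.08 244.2 ]
s1 blue n 23 depth [0.5326 0.0132 0.0199] extent [0.016 0.023 0.005] plane [[0.5327 0.0109 0.021 ]] px [281.26086957 244.2173913 ]
s2 blue n 24 depth [0.5321 0.0132 0.0198] extent [0.017 0.031 0.004] plane [[0.5323 0.0107 0.021 ]] px [281.08333333 244.25      ]
s4 blue n 21 depth [0.5302 0.0121 0.0199] extent [0.021 0.02  0.005] plane [[0.5304 0.0099 0.021 ]] px [280.33333333 244.38095238]
0.04 5 [0.5307 0.007  0.0455] [0.5276 0.0046 0.0423] [0.5329 0.0101 0.0478]
0.048 9 [0.5302 0.0079 0.052 ] [0.5275 0.0024 0.0485] [0.5329 0.0118 0.0533]
0.055 21 [0.5301 0.0067 0.0646] [0.5252 0.003  0.0575] [0.5358 0.0087 0.07  ]
0.07 33 [0.5306 0.0046 0.0812] [ 0.5234 -0.0023  0.0715] [0.5362 0.01   0.0897]
0.094 39 [0.5302 0.0017 0.0989] [ 0.5184 -0.0077  0.0949] [0.544  0.0134 0.1019]
[ 0.5299 -0.2097  0.0932]
[[280.27979766 243.5539264 ]
 [280.13684975 237.3273858 ]
 [280.09065974 237.76119709]]
```

```bash
python3 - <<'E'
from c import *
P,c,uv=cloud("top","t2")
k=(abs(P[:,0]-.49)<.06)&(P[:,1]>-.09)&(P[:,1]<.03)&(P[:,2]>.28)&(P[:,2]<.45)
Q=P[k]
for z in np.arange(.28,.45,.02):
    s=Q[(Q[:,2]>=z)&(Q[:,2]<z+.02)]
    if len(s)>8: print(round(z,2),len(s),s[:,:2].min(0).round(4),s[:,:2].max(0).round(4))
# edge profile across y end
for x in(.46,.475,.49,.505,.52):
    s=P[(abs(P[:,0]-x)<.004)&(P[:,1]>-.03)&(P[:,1]<.03)];s=s[s[:,2]>.25];print(x,s[:,1].max() if len(s) else None)
L=[]
for i in range(6):
    grab_frame("side");s=get_state();L.append(np.r_[s['tool_pos'],s['wrist_force']])
L=np.array(L);print(L.mean(0).round(4),L.std(0).round(4))
E
```

```text
0.32 38 [ 0.4553 -0.0638] [ 0.5197 -0.038 ]
0.34 402 [ 0.4543 -0.0616] [ 0.5261 -0.0083]
0.36 160 [ 0.4544 -0.0548] [ 0.5257 -0.0086]
0.46 -0.008994863990815075
0.475 -0.008545174802388929
0.49 -0.010329222529022727
0.505 -0.009914049752550662
0.52 -0.00950900643059438
[ 0.5326  0.0125  0.1128 -0.0411  0.2962 -1.9121] [1.000e-04 1.000e-04 1.000e-04 2.265e-01 2.546e-01 5.423e-01]
```

```bash
python3 - <<'E'
from c import *
s=get_state();print(s['tool_pos'])
snap("side","s5");blue("side","s5");P,c,uv=cloud("side","s5")
for lo,hi in((.040,.048),(.048,.055),(.055,.07),(.07,.09),(.094,.102)):
    k=(abs(P[:,0]-.53)<.02)&(abs(P[:,1]-.01)<.035)&(P[:,2]>lo)&(P[:,2]<hi)
    print(lo,k.sum(),P[k].mean(0).round(4),P[k].min(0).round(4),P[k].max(0).round(4))
b=cv2.imread("pics/s5.png")[205:260,250:315]
cv2.imwrite("pics/v9.png",cv2.resize(b,(650,550),interpolation=cv2.INTER_NEAREST))
E
```

```text
[0.53248395 0.01240124 0.11274893]
s5 blue n 19 depth [0.5296 0.0127 0.02  ] extent [0.021 0.02  0.004] plane [[0.5297 0.0106 0.021 ]] px [280.10526316 244.26315789]
0.04 5 [0.5326 0.0104 0.0456] [0.5302 0.007  0.0418] [0.5352 0.0121 0.0473]
0.048 5 [0.5318 0.0076 0.0521] [0.5301 0.0061 0.0499] [0.5355 0.0102 0.0545]
0.055 18 [0.5324 0.0063 0.063 ] [0.5252 0.0006 0.0552] [0.5359 0.0122 0.07  ]
0.07 44 [0.5324 0.0053 0.0801] [ 5.256e-01 -2.000e-04  7.010e-02] [0.5387 0.0144 0.0897]
0.094 23 [5.328e-01 5.000e-04 9.890e-02] [ 0.5211 -0.0048  0.0946] [0.5441 0.0112 0.1018]
```

View pics/v9.png

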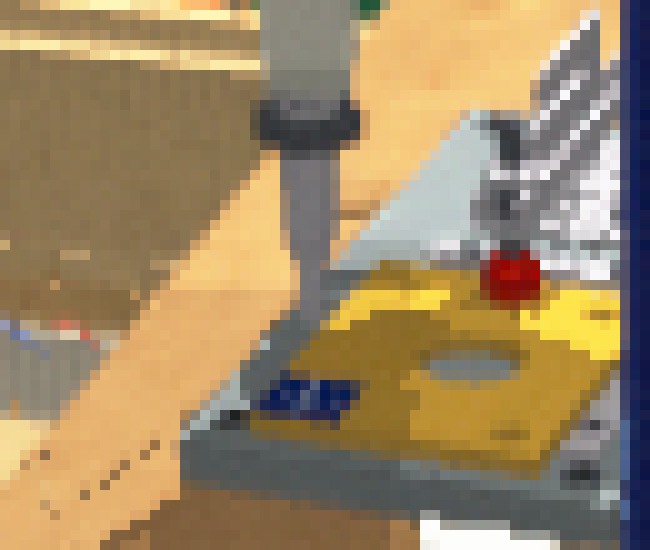

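>>> carry_out(increments="-1 -0.004 0.004 -0.01 0;-1 -0.0075 0.0075 -0.02 0;-1 -0.0075 0.0075 -0.03 0;-1 -0.0075 0.0075 -0.04 0;-1 -0.0075 0.0075 -0.05 0;-1 -0.0075 0.0075 -0.06 0;-1 -0.0075 0.0075 -0.07 0;-1 -0.0075 0.0075 -0.075 0;-1 -0.0075 0.0075 -0.075 0;-1 -0.0075 0.0075 -0.075 0")

```text
t: 16.63
tool_pos: [0.5307, 0.0139, 0.0973]
eef_rot: [180.0, -0.0, 179.7]
wrist_force: [-0.1, 0.1, -1.2]
finger_gap: 0.197
grasp_force: 45.0
```

```bash
python3 - <<'E'
from c import *
for i in range(8): grab_frame("side")
s=get_state();print(s['tool_pos'],s['wrist_force'],s['eef_rot'])
snap("side","s6");P,c,uv=cloud("side","s6")
for lo,hi in((.026,.035),(.035,.045),(.045,.06),(.055,.07)):
    k=(abs(P[:,0]-.53)<.02)&(abs(P[:,1]-.01)<.02)&(P[:,2]>lo)&(P[:,2]<hi)
    print(lo,k.sum(),P[k].mean(0).round(4))
b=cv2.imread("pics/s6.png")[215:260,255:315]
cv2.imwrite("pics/v10.png",cv2.resize(b,(600,450),interpolation=cv2.INTER_NEAREST))
E
```

```text
[0.53071611 0.01386966 0.09737691] [-0.84207855  0.00767283 -1.32938729] [-1.79996763e+02  3.83050482e-03  1.79702018e+02]
0.026 6 [0.5301 0.0102 0.0317]
0.035 9 [0.5299 0.0102 0.0394]
0.045 23 [0.5303 0.0064 0.0531]
0.055 27 [0.5306 0.0059 0.0623]
```

View pics/v10.png

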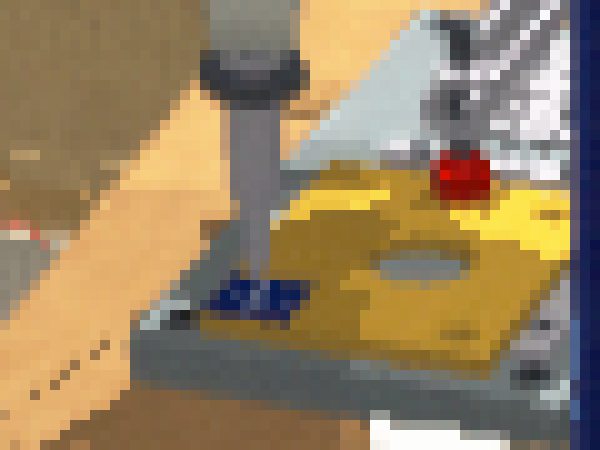

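The tip at about (258,283) is just above the light crossing at about (258,298), and the punch is upright. Now pressing in stages.

>>> carry_out(increments="-1 0 0 -0.005 0;-1 0 0 -0.01 0;-1 0 0 -0.015 0;-1 0 0 -0.02 0;-1 0 0 -0.025 0;-1 0 0 -0.03 0;-1 0 0 -0.033 0;-1 0 0 -0.036 0;-1 0 0 -0.036 0;-1 0 0 -0.036 0")

```text
t: 17.92
tool_pos: [0.5319, 0.0142, 0.0912]
eef_rot: [180.0, 0.1, 179.7]
wrist_force: [-0.7, -0.4, 5.8]
finger_gap: 0.199
grasp_force: 45.0
```

>>> carry_out(increments="-1 0 0 -0.005 0;-1 0 0 -0.01 0;-1 0 0 -0.015 0;-1 0 0 -0.02 0;-1 0 0 -0.025 0;-1 0 0 -0.03 0;-1 0 0 -0.035 0;-1 0 0 -0.04 0;-1 0 0 -0.04 0;-1 0 0 -0.04 0")

```text
t: 18.75
tool_pos: [0.5328, 0.0145, 0.0841]
eef_rot: [180.0, 0.2, 179.7]
wrist_force: [-0.3, -0.6, 11.2]
finger_gap: 0.199
grasp_force: 45.0
```

>>> carry_out(increments="-1 -0.001 0 -0.004 0;-1 -0.002 0 -0.008 0;-1 -0.003 0 -0.012 0;-1 -0.004 0 -0.016 0;-1 -0.005 0 -0.02 0;-1 -0.006 0 -0.023 0;-1 -0.006 0 -0.025 0;-1 -0.006 0 -0.025 0;-1 -0.006 0 -0.025 0;-1 -0.006 0 -0.025 0")

```text
t: 19.58
tool_pos: [0.5329, 0.0148, 0.0803]
eef_rot: [180.0, 0.4, 179.7]
wrist_force: [1.2, -1.2, 16.9]
finger_gap: 0.197
grasp_force: 45.0
```

>>> carry_out(increments="-1 -0.002 0 -0.003 0;-1 -0.003 0 -0.006 0;-1 -0.004 0 -0.009 0;-1 -0.004 0 -0.01 0;-1 -0.004 0 -0.01 0;-1 -0.004 0 -0.01 0;-1 -0.004 0 -0.01 0;-1 -0.004 0 -0.01 0;-1 -0.004 0 -0.01 0;-1 -0.004 0 -0.01 0")

```text
t: 20.42
tool_pos: [0.5336, 0.0153, 0.0796]
eef_rot: [180.0, 0.6, 179.7]
wrist_force: [-0.3, -0.4, 25.8]
finger_gap: 0.198
grasp_force: 45.0
```

Hard stop reached at about 27 N. Lifting straight off.

>>> carry_out(increments="-1 0 0 0.02 0;-1 0 0 0.04 0;-1 0 0 0.06 0;-1 0 0 0.09 0;-1 0 0 0.13 0;-1 0 0 0.2 0;-1 0 0 0.3 0;-1 0 0 0.4 0;-1 0 0 0.5 0;-1 0 0 0.52 0")

```text
t: 21.25
tool_pos: [0.5301, 0.0147, 0.1825]
eef_rot: [180.0, 0.2, 179.7]
wrist_force: [1.8, 0.5, -1.5]
finger_gap: 0.194
grasp_force: 45.0
```

>>> carry_out(increments="-1 0 -0.1 0 0;-1 0 -0.2 0 0;-1 0 -0.35 0 0;-1 0 -0.5 0 0;-1 0 -0.65 0 0;-1 0 -0.8 0 0;-1 0 -0.9 0 0;-1 0 -0.97 0 0;-1 0 -1 0 0;-1 0 -1 0 0")

```text
t: 22.08
tool_pos: [0.5284, -0.1871, 0.1787]
eef_rot: [180.0, -0.0, 179.6]
wrist_force: [-0.0, -0.7, -1.5]
finger_gap: 0.196
grasp_force: 45.0
```

```bash
python3 - <<'E'
from c import *
for i in range(8): grab_frame("side")
s=get_state();print(s['t'],s['tool_pos'],s['wrist_force'],s['eef_rot'])
snap("side","s7");P,c,uv=cloud("side","s7")
y0=s['tool_pos'][1]
zt=s['tool_pos'][2]
k=(abs(P[:,0]-.53)<.03)&(abs(P[:,1]-y0)<.03)&(P[:,2]>.1)&(P[:,2]<.2)
Q=P[k];print("min z",np.sort(Q[:,2])[:5])
for lo in np.arange(.1,.19,.01):
    m=(Q[:,2]>=lo)&(Q[:,2]<lo+.01)
    if m.sum(): print(lo.round(2),m.sum(),Q[m].mean(0).round(4),(Q[m][:,0].max()-Q[m][:,0].min()).round(4))
E
```

```text
22.4833 [ 0.52884158 -0.18507698  0.17928603] [-0.56017814 -0.00570316 -1.43520407] [-1.79992133e+02  7.21564343e-03  1.79805156e+02]
min z [0.10703403 0.10733942 0.11135874 0.11171774 0.11342383]
0.1 2 [ 0.5283 -0.1857  0.1072] 0.0022
0.11 12 [ 0.5285 -0.1887  0.1153] 0.0067
0.12 12 [ 0.5279 -0.1908  0.1248] 0.0088
0.13 25 [ 0.5281 -0.1926  0.1355] 0.0134
0.14 31 [ 0.5287 -0.1921  0.1454] 0.0133
0.15 27 [ 0.5287 -0.1925  0.1552] 0.0131
0.16 51 [ 0.5285 -0.1953  0.1669] 0.0261
0.17 33 [ 0.53   -0.1951  0.1738] 0.0212
0.18 27 [ 0.5312 -0.2012  0.1849] 0.0208
```

>>> carry_out(increments="-1 0.004 -0.03 0 0;-1 0.0075 -0.06 0 0;-1 0.0075 -0.079 0 0;-1 0.0075 -0.079 -0.04 0;-1 0.0075 -0.079 -0.08 0;-1 0.0075 -0.079 -0.12 0;-1 0.0075 -0.079 -0.15 0;-1 0.0075 -0.079 -0.17 0;-1 0.0075 -0.079 -0.18 0;-1 0.0075 -0.079 -0.18 0")

```text
t: 23.37
tool_pos: [0.53, -0.2016, 0.1425]
eef_rot: [180.0, -0.0, 179.7]
wrist_force: [-0.4, -0.5, -0.9]
finger_gap: 0.199
grasp_force: 45.0
```

```bash
python3 - <<'E'
from h import *
for i in range(8): grab_frame("side")
s=get_state();print(s['t'],s['tool_pos'],s['wrist_force'],s['eef_rot'])
E
```

```text
23.7667 [ 0.5303175  -0.20200061  0.14336947] [-0.15010549 -0.80573504 -1.73911656] [-1.79985801e+02  1.76333168e-02  1.79697270e+02]
```

>>> carry_out(increments="-1 0 0.005 -0.02 0;-1 0 0.005 -0.05 0;-1 0 0.005 -0.09 0;-1 0 0.005 -0.13 0;-1 0 0.005 -0.17 0;-1 0 0.005 -0.21 0;-1 0 0.005 -0.24 0;-1 0 0.005 -0.265 0;-1 0 0.005 -0.28 0;-1 0 0.005 -0.28 0")

```text
t: 24.6
tool_pos: [0.5299, -0.2008, 0.0864]
eef_rot: [180.0, -0.0, 179.7]
wrist_force: [-0.7, -0.1, -1.8]
finger_gap: 0.198
grasp_force: 45.0
```

No contact on the way in. Lowering the last 7 to 8 mm until the collar touches.

>>> carry_out(increments="-1 0 0 -0.005 0;-1 0 0 -0.01 0;-1 0 0 -0.015 0;-1 0 0 -0.02 0;-1 0 0 -0.025 0;-1 0 0 -0.03 0;-1 0 0 -0.034 0;-1 0 0 -0.036 0;-1 0 0 -0.036 0;-1 0 0 -0.036 0")

```text
t: 25.43
tool_pos: [0.5302, -0.2009, 0.0799]
eef_rot: [180.0, -0.0, 179.7]
wrist_force: [-0.2, 0.7, -1.6]
finger_gap: 0.198
grasp_force: 45.0
```

>>> carry_out(increments="-1 0 0 -0.002 0;-1 0 0 -0.004 0;-1 0 0 -0.006 0;-1 0 0 -0.008 0;-1 0 0 -0.01 0;-1 0 0 -0.01 0;-1 0 0 -0.01 0;-1 0 0 -0.01 0;-1 0 0 -0.01 0;-1 0 0 -0.01 0")

```text
t: 26.27
tool_pos: [0.5306, -0.2009, 0.0784]
eef_rot: [-180.0, 0.0, 179.7]
wrist_force: [-1.2, 0.7, 6.0]
finger_gap: 0.198
grasp_force: 45.0
```

>>> carry_out(increments="-0.5 0 0 0.002 0;-0.4 0 0 0.002 0;-0.2 0 0 0.002 0;0 0 0 0.002 0;0 0 0 0.002 0;0 0 0 0.002 0;0 0 0 0.002 0;0 0 0 0.002 0;0 0 0 0.002 0;0 0 0 0.002 0")

```text
t: 27.1
tool_pos: [0.5302, -0.2009, 0.0783]
eef_rot: [180.0, -0.0, 179.7]
wrist_force: [0.3, -0.3, -0.2]
finger_gap: 0.499
grasp_force: 0.0
```

>>> carry_out(increments="0 0 0 0.05 0;0 0 0 0.1 0;0 0 0 0.2 0;0 0 0 0.3 0;0 0 0 0.45 0;0 0 0 0.6 0;0 -0.1 0.1 0.75 0;0 -0.2 0.3 0.8 0;0 -0.35 0.5 0.8 0;0 -0.5 0.7 0.8 0")

```text
t: 27.93
tool_pos: [0.4425, -0.0752, 0.2395]
eef_rot: [179.9, 0.1, 179.7]
wrist_force: [-0.9, 0.6, 1.4]
finger_gap: 0.498
grasp_force: 0.0
```

```bash
python3 - <<'E'
from c import *
for i in range(3): grab_frame("side")
s=get_state();print(s['t'],s['tool_pos'],s['wrist_force'],s['finger_gap'])
snap("side","s8");snap("top","t8")
for t in("side0","s8"):
    P,c,uv=cloud("side",t)
    k=(np.hypot(P[:,0]-.53,P[:,1]+.202)<.03)
    for lo,hi in((.12,.14),(.08,.115),(.066,.075)):
        q=P[k&(P[:,2]>lo)&(P[:,2]<hi)];print(t,lo,len(q),q.mean(0).round(4),q[:,2].max().round(4))
    q=(c[:,2]>110)&(c[:,1]<60)&(c[:,0]<60)&(P[:,0]>.5)&(P[:,0]<.7)&(P[:,1]>.0)&(P[:,1]<.3);print(P[q].mean(0),q.sum())
b=cv2.imread("pics/s8.png")
print("diff plate/bystanders",np.abs(b.astype(int)-cv2.imread("pics/side0.png"))[270:400,180:330].max(2).mean())
E
```

```text
28.0833 [ 0.44098958 -0.07552266  0.23945182] [ 0.18717779 -0.91906178  0.40979259] 0.4988490307525018
side0 0.12 42 [ 0.5303 -0.2066  0.1233] 0.1263
side0 0.08 109 [ 0.5297 -0.2093  0.0978] 0.1145
side0 0.066 59 [ 0.5305 -0.2092  0.0694] 0.0747
[0.58613003 0.07508316 0.0928366 ] 24
s8 0.12 42 [ 0.5297 -0.2066  0.1233] 0.1259
s8 0.08 107 [ 0.5298 -0.2092  0.0979] 0.1146
s8 0.066 65 [ 0.5295 -0.2093  0.0693] 0.0749
[0.58353187 0.06901705 0.02821726] 21
diff plate/bystanders 5.318153846153846
```

The punch is back at its original pose within 1 mm, the foot is down, and the robot touches nothing. Handing in.

```bash
python3 -c "
from rig import *
print(sign_off())"
```

```text
the job is handed in; nothing more can be done
None
```

The job is handed in with no verdict shown: plate clamped, punch pressed to its hard stop at about 27 N (aimed within an estimated 2 mm of the cross), lifted straight off, and measured back in its stand within about 1 mm of its starting pose.

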